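# Unclip the hold-down bar and empty the tile-shard tray

## Robot

A 6-joint arm with a two-finger parallel gripper is mounted at the origin on the work surface. World frame = base frame: x ahead of the robot, y to its left, z up, the work surface at z = 0. Lengths are in m, angles in degrees, forces in N, time in s.
With the tool pointing down it reaches from about 0.325 to 0.85 m from the base axis. Payload 15.5 kg.
Tool frame: the origin (TCP) lies on the mounting face of the last link; the fingertips stand 191 mm ahead of it and the grasp point (between the pads) lies 172 mm ahead of it; z points along the fingers, y is the line along which they close (so a half turn about z gives the same grasp; the last joint's range is limited). The gripper opens to 91 mm and grips with 3 to 60 N. Pads are 32 mm wide; open, the fingers measure 118 mm over their backs; the gripper's body (76 mm by 178 mm) begins 60 mm behind the grasp point.
Start: joints at [69.299, 28.281, 77.091, -0, 74.628, -5.472], TCP at [0.164, 0.603, 0.405] pointing down, gripper open.
Joint ranges: [-166.48, 166.48], [-47.26, 123.95], [12.59, 153.08], [-70.14, 250.14], [6.76, 159.57], [-176.63, 176.63]. Speed limits (degrees/s): [108.29, 108.29, 147.25, 172.46, 172.46, 172.46].

## Interface

Orientations are given as [roll, pitch, yaw] about the fixed x, y, z axes, in that order (R = Rz(yaw) Ry(pitch) Rx(roll)).
In Python, from workcell import manip gives the robot as it stands.
- The arm moves only by the tool drive_tool, never from a script. Its argument "commands" is a list of rows, each a list of 3 entries, a list of its own where there are three numbers: the shift along the tool's x, y, z in m, then the turn about the tool's z in degrees, then the opening, from 0 (shut) to 1 (fully open). A call has 1 to 20 rows; each row shifts and turns the commanded pose from where the row before left it, along the tool's axes as they then stand; what a row does not reach is not made up. A row lasts 1/10 s, in which the tool goes at most 50 mm and 8.59 degrees, less where a joint would pass 70% of its speed; a pose out of reach is approached as far as the arm can. A call is refused whole if a number of a shift passes 0.05 or a number of a turn 8.59, either way. A call with a gripper value outside its range is refused whole. The fingers move at their own pace and stop on an object; "force" is the grip in N (left out, the last holds). Time passes only in rows, so rows that do not move let the fingers close. It gives the time, the measured TCP pose, the force, the opening and the grip force at its end, in the units of the state.
- manip.get_state(): the state, without advancing time (a new reading comes with each control period).
- manip.grab_frame(name): name is "scene" or "top"; returns (picture, depth): 400x640x3 uint8, red, green, blue; 400x640 float32, m along the optical axis (not along the pixel's ray), 0 where there is no reading.
- manip.camera_info(name): a dict with "vfov" (degrees; the focal length in pixels is half the picture's height over the tangent of half this angle, whatever the lens; pixels are square), "cx", "cy" (the principal point, pixels), "k1" (the pictures are not rectified: a ray, as slopes to the right and down, at radius r is drawn at 1 + k1 r^2 times it, then the intrinsics apply), "extrinsics" (4x4, takes a point from camera to world coordinates). Camera axes: x right, y down, z forward; pixel columns grow to the right and rows downward; lengths in m; the calibration is good to about 2 mm. A picture is of the moment at which its call begins. camera_info takes no time and is no camera call.
- manip.job_done(): hands the job in; it is judged then, once.
The state is a dict: "time": time; "qpos": joint angles; "qd": joint speeds; "tau": joint torques, N m; "ee_pos": TCP position; "eef_rot": TCP orientation; "wrist_force": force on the tool from outside, world axes, zero at the start; "wrist_torque": the same for the moment, N m; "opening": finger opening in m; "gripper_force": force on a finger pad.
Only numpy, scipy, OpenCV 4.12 (cv2) and the standard library are available. Lean on these libraries where they do the work, as an engineer would, in place of code of your own. Each camera call takes 0.05 s, during which the arm holds its last target. There are 200 camera calls.

## Task

Free the tipping tray by rolling the wooden hold-down bar sideways, towards the robot's side of the station, out of its two spring clips (the hooks do not let it out straight up), and lay it in the yellow V rest. Then lift the tray by its red handle until all four broken tile pieces have slid into the blue bin, and lower the tray gently back down flat - do not let it drop. Leave the bar in the rest, let go of everything, and do not disturb the other things on the bench or wrench the clips.

Things in the scene. Friction and masses are not known exactly. Their poses are not given: they have to be found in the camera images.
- station: Grey tipping station fixed to the bench, front (-x of its frame) towards the robot. Origin on the bench straight below the middle of the clipped bar; x runs front to back, y is parallel to the clipped bar and the tray hinge. Base plate 12 mm thick, x -40 to 160, y +-115 mm. Two steel clips at y = +-95 mm (14 mm wide), on posts from x = -21 to 18 mm, carry the bar.
- clip_mid (a point): Where the clipped bar's centre belongs: station x = 0, z = 115 mm; axes as the station. Each clip has a seat under the bar (from x = -11 mm), a rigid back jaw (x 13 to 20 mm) and a rigid hook lip over the bar (z 128 to 133 mm, reaching forward to x = -6 mm). Moved 25 mm towards -x the bar is clear of the hooks, about 45 mm clears the folding jaws too. Play about 1 mm.
- jaw_left (a joint): Folding angle (rad, 0 to 1.5) of the low brass spring jaw in front of the bar in the clip at station y = +95 mm. At 0 it stands upright, its tip at station x = -16, z = 114 mm; it folds forward and down (towards -x) when the bar is pushed against it with about 3 to 10 N, and springs back by itself.
- jaw_right (a joint): The same for the clip at station y = -95 mm.
- bin_in (a point): Centre of the floor (6 mm above the bench) of the blue scrap bin, fixed to the back of the station; axes as the station. Inside 248 mm along x by 234 mm along y, so its front half lies under the tray; front wall 78 mm high, side walls 85 mm, back wall 125 mm. The tray's pouring edge is 32 mm in front of its centre when down.
- tray_handle (a point): Middle of the tray's red round handle bar: 16 mm diameter, parallel to station y, 90 mm free between two arms. With the tray down it lies at station x = 56, z = 107 mm, 43 mm in front of the tray's front wall. Moves with the tray (its frame turns with it), 191 mm from the hinge. The bar can turn between the fingers as the tray tips.
- tray_hinge (a point): Middle of the tray's hinge axis (parallel to station y), at station x = 247, z = 95 mm.
- tray (a joint): Tipping angle (rad) of the green tray: 0 down and flat, positive with the handle lifted, pouring away from the robot; stop at 1.35. Inside 146 x 160 mm, floor z = 97 mm, three 30 mm walls. 0.5 kg, falls back if let go. Two tongues (y = +-72 mm, 12 mm wide, top z = 102 mm) reach under the clipped bar to x = -11 mm, so it cannot tip before the bar is out. Pieces slide off at about 0.5 to 1.1 rad.
- bar: Round beech hold-down bar with copper ends, 24 mm diameter, 220 mm long, about 120 g. Origin at its centre, its y axis along its length (either way round will do). Its middle 130 mm, between the tray's tongues, is free to grip from above: 36 mm clear to the tray handle behind it, nothing in front of it.
- rest: Fixed V rest, left or right of the station: grey metal plate 70 x 180 x 10 mm with two yellow V saddles at its y = +-70 mm (14 mm thick, 90 degree V, mouth about 40 mm wide, rims 58 mm high). Origin at the centre of its underside on the bench. The bar lies along its y axis, centre above the origin at height 55 mm.
- shard1: Broken glazed tile piece 1, terracotta with a white, blue and yellow top, about 60 x 46 x 10 mm, about 55 g, lying flat in the tray at the start. Origin at the centre of its underside.
- shard2: Broken glazed tile piece 2, terracotta with a white, blue and yellow top, about 60 x 46 x 10 mm, about 55 g, lying flat in the tray at the start. Origin at the centre of its underside.
- shard3: Broken glazed tile piece 3, terracotta with a white, blue and yellow top, about 60 x 46 x 10 mm, about 55 g, lying flat in the tray at the start. Origin at the centre of its underside.
- shard4: Broken glazed tile piece 4, terracotta with a white, blue and yellow top, about 60 x 46 x 10 mm, about 55 g, lying flat in the tray at the start. Origin at the centre of its underside.
- tile_stack: Bystander to leave alone: stack of three decorated tiles, 130 x 130 x 33 mm. Origin on its underside.
- solvent: Bystander to leave alone: white bottle with a green cap, 64 mm diameter, 140 mm high. Origin on its underside.
- jar: Bystander to leave alone: glass jar with a red lid, 72 mm diameter, 110 mm high. Origin on its underside.
- swab_tin: Bystander to leave alone: tin of cotton swabs, 91 mm diameter, 110 mm high, swabs up to 220 mm. Origin on its underside.
- hammer: Bystander to leave alone: hammer lying on the bench, 240 mm long. Origin on its underside.
- brush: Bystander to leave alone: orange-handled brush lying on the bench, 180 mm long. Origin on its underside.
There are look-alikes about, which are no part of the job. Leave any pink look-alike of the shard2 alone.

How it is judged (in metres and radians):
On the way, in this order (a step that is already met when the one before it is completed fails the run):
1. the bar is rolled out of both clips (distance between bar and clip_mid above 0.045 m and value of joint tray below 0.1 rad), for 0.1 s.
2. the bar lies in both saddles of the V rest, let go (x of bar in the frame of rest between -0.008 and 0.008 m and y of bar in the frame of rest between -0.035 and 0.035 m and z of bar in the frame of rest between 0.048 and 0.063 m and angle between the y axis of bar and the y axis of rest, either way round below 0.12 rad and contact force between bar and the fingers below 0.2 N and value of joint tray below 0.1 rad), for 0.2 s.
3. all four tile pieces are in the bin (x of shard1 in the frame of bin_in between -0.124 and 0.124 m and y of shard1 in the frame of bin_in between -0.117 and 0.117 m and z of shard1 in the frame of bin_in between -0.01 and 0.07 m and x of shard2 in the frame of bin_in between -0.124 and 0.124 m and y of shard2 in the frame of bin_in between -0.117 and 0.117 m and z of shard2 in the frame of bin_in between -0.01 and 0.07 m and x of shard3 in the frame of bin_in between -0.124 and 0.124 m and y of shard3 in the frame of bin_in between -0.117 and 0.117 m and z of shard3 in the frame of bin_in between -0.01 and 0.07 m and x of shard4 in the frame of bin_in between -0.124 and 0.124 m and y of shard4 in the frame of bin_in between -0.117 and 0.117 m and z of shard4 in the frame of bin_in between -0.01 and 0.07 m and value of joint tray above 0.2 rad), for 0.1 s.
At the end, for the whole second after the job is handed in: The bar rests in both saddles of the V rest (within 8 mm across, 35 mm along, 0.12 rad of its axis, centre 48 to 63 mm high), all four tile pieces lie in the blue bin, the tray is down flat (within 0.05 rad), and all is at rest (x of bar in the frame of rest between -0.008 and 0.008 m and y of bar in the frame of rest between -0.035 and 0.035 m and z of bar in the frame of rest between 0.048 and 0.063 m and angle between the y axis of bar and the y axis of rest, either way round below 0.12 rad and x of shard1 in the frame of bin_in between -0.124 and 0.124 m and y of shard1 in the frame of bin_in between -0.117 and 0.117 m and z of shard1 in the frame of bin_in between -0.01 and 0.07 m and x of shard2 in the frame of bin_in between -0.124 and 0.124 m and y of shard2 in the frame of bin_in between -0.117 and 0.117 m and z of shard2 in the frame of bin_in between -0.01 and 0.07 m and x of shard3 in the frame of bin_in between -0.124 and 0.124 m and y of shard3 in the frame of bin_in between -0.117 and 0.117 m and z of shard3 in the frame of bin_in between -0.01 and 0.07 m and x of shard4 in the frame of bin_in between -0.124 and 0.124 m and y of shard4 in the frame of bin_in between -0.117 and 0.117 m and z of shard4 in the frame of bin_in between -0.01 and 0.07 m and value of joint tray between -0.05 and 0.05 rad and linear speed of bar below 0.02 m/s and linear speed of each of shard1, shard2, shard3, shard4 below 0.03 m/s); the robot touches nothing.
It fails at once if the tray is dropped instead of lowered (falling faster than 2.5 rad/s) (velocity of joint tray below -2.5 rad/s).
It fails at once if the clips are wrenched (more than 45 N between bar and station) (contact force between bar and station above 45 N).
It fails at once if a bystander is moved by more than 40 mm (distance of any of tile_stack, solvent, jar, swab_tin, hammer, brush from where it was at the start of the episode above 0.04 m).
It also fails if it takes over 61 s, if anything falls off the work surface, if the arm or the gripper's body presses on something with over 40 N, if the wrist force passes 120 N, or if a joint passes its speed limit or range.

## Working session

There is one attempt and no reset: what is moved stays moved. The work goes in short steps, Python scripts to look and compute and a tool call to move; the robot and the scene stay as the last step left them, time stands still between calls to the robot, and variables do not carry over. Pictures are saved under pics/ and viewed, at most 10 in all, crops included, and the job is handed in when it is done.

Besides the shell and the picture viewer there is one more tool, called after "Request:" as name(argument=value, ...) on one line, values as JSON. drive_tool: Moves the arm, as the interface text tells. Its arguments: {"type":"object","properties":{"commands":{"type":"array","items":{"type":"array"}},"force":{"type":"number"}},"required":["commands"]}

```bash
mkdir -p pics; cat > h.py <<'E'
import numpy as np, cv2
from workcell import manip
def grab(n):
    im,d=manip.grab_frame(n); i=manip.camera_info(n); return im,d,i
def world(d,i):
    h,w=d.shape; f=h/2/np.tan(np.radians(i['vfov'])/2)
    v,u=np.mgrid[:h,:w].astype(float)
    xd=(u-i['cx'])/f; yd=(v-i['cy'])/f
    x,y=xd.copy(),yd.copy()
    for _ in range(10):
        s=1+i['k1']*(x*x+y*y); x,y=xd/s,yd/s
    P=np.stack([x*d,y*d,d,np.ones_like(d)],-1)@np.array(i['extrinsics']).T
    P=P[...,:3]; P[d<=0]=np.nan
    return P
def save(n,im): cv2.imwrite('pics/'+n+'.png',im[...,::-1])
E
python3 - <<'E'
from h import *
s=manip.get_state(); print(s)
for n in('scene','top'):
    im,d,i=grab(n); save(n+'0',im); np.savez('/tmp/'+n,im=im,d=d,P=world(d,i)); print(i)
E
```

```text
{'time': 0.0, 'qpos': array([ 6.93003540e+01,  2.83156262e+01,  7.71269873e+01, -3.07200397e-03,
        7.46277848e+01, -5.47186695e+00]), 'qd': array([ 0.004784  ,  0.06419356, -0.03463164, -0.04842516, -0.10595808,
        0.00612203]), 'tau': array([ 4.59038324e-05, -8.78862262e+01, -3.81857443e+01,  7.07937079e-02,
        5.34430391e-02, -1.21245089e-04]), 'ee_pos': array([0.16411614, 0.60291969, 0.40413092]), 'eef_rot': array([-1.79929640e+02, -3.76536441e-03,  1.64773035e+02]), 'wrist_force': array([-0.64999481,  0.57652021,  0.46782772]), 'wrist_torque': array([-0.03188005, -0.01611575, -0.00986565]), 'gripper_force': 0.0, 'opening': 0.0913808338023578}
{'vfov': 53.10795991870948, 'cx': 319.9076975434629, 'cy': 194.16042519301146, 'k1': -0.07966030091869492, 'extrinsics': array([[ 0.37805501,  0.67038953, -0.63847653,  1.45229464],
       [ 0.92572319, -0.26589613,  0.26895321, -0.37382486],
       [ 0.01053498, -0.69273164, -0.7211185 ,  1.13608494],
       [ 0.        ,  0.        ,  0.        ,  1.        ]])}
{'vfov': 42.01584622609203, 'cx': 315.12192333963276, 'cy': 206.66486281661676, 'k1': 0.05158406946113466, 'extrinsics': array([[-0.01575145, -0.99724567,  0.07247729,  0.43681307],
       [-0.99986101,  0.01610584,  0.00430785,  0.00873143],
       [-0.0054633 , -0.07239936, -0.99736076,  1.58241765],
       [ 0.        ,  0.        ,  0.        ,  1.        ]])}
```

View pics/top0.png

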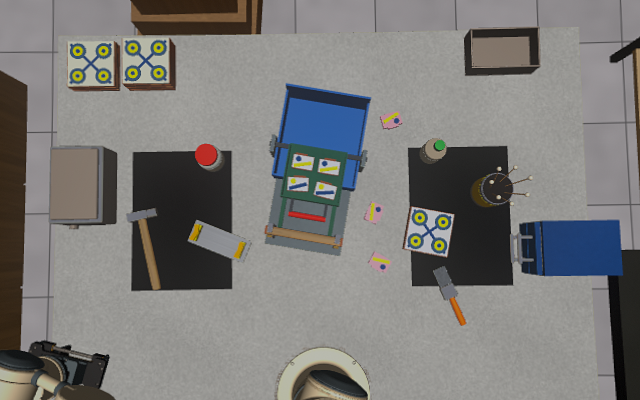

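View pics/scene0.png

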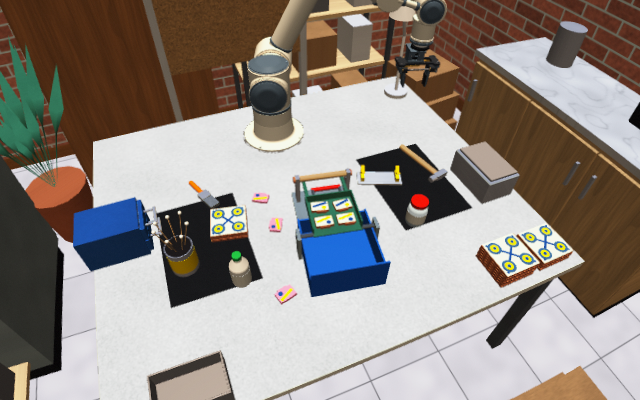

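The top view shows the clipped bar from about (267,231) to (341,243), the red handle at (307,215) and the rest at (219,240) with yellow saddles at (197,230) and (240,250). The hammer and jar lie to the left of the rest. Next I measure these with depth.

```bash
python3 - <<'E'
from h import *
for n in('top',):
    z=np.load(f'/tmp/{n}.npz'); P=z['P']; im=z['im'].astype(int); r,g,b=im[...,0],im[...,1],im[...,2]
    hsv=cv2.cvtColor(z['im'],cv2.COLOR_RGB2HSV)
    def roi(u0,u1,v0,v1):
        m=np.zeros(r.shape,bool); m[v0:v1,u0:u1]=1; return m
    def line(m,name):
        p=P[m]; p=p[~np.isnan(p).any(1)]; c=np.median(p,0)
        q=p[:,:2]-p[:,:2].mean(0); w,V=np.linalg.eigh(q.T@q); a=V[:,1]; t=q@a
        mid=p[:,:2].mean(0)+a*(t.max()+t.min())/2
        print(name,len(p),'mean',p.mean(0).round(4),'mid',mid.round(4),'z',np.percentile(p[:,2],[5,50,95]).round(4),'ang',np.degrees(np.arctan2(a[1],a[0])).round(2),'len',np.ptp(t).round(4),'wid',np.ptp(q@V[:,0]).round(4))
    R=roi(255,355,215,260)
    line(R&(P[...,2]>.105)&(P[...,2]<.14)&(r>b+25)&(r<g*1.9),'bar')
    line(roi(280,335,205,225)&(r>120)&(g<70),'handle')
    Y=(r>150)&(g>120)&(b<90)
    S=[roi(185,215,215,245),roi(225,255,235,265)]
    for k in S: line(k&Y,'sad')
    line(roi(180,262,210,270)&(P[...,2]>.006)&(P[...,2]<.016)&~Y,'plate')
    line(roi(180,262,210,270)&(P[...,2]>.006)&(P[...,2]<.075),'rest all')
    line(roi(260,380,75,130)&(b>r+60)&(P[...,2]>.118),'binback')
    line(roi(255,355,160,265)&(abs(P[...,2]-.012)<.004)&(abs(r-g)<25),'base')
    line(roi(125,165,200,295)&(P[...,2]>.012),'hammer')
    line(roi(190,235,140,175)&(P[...,2]>.03),'jar')
    for u in range(270,345,10): 
        c=P[215:262,u]; k=np.nanargmax(c[:,2]); print(u,k+215,c[k].round(3),end=' ')
E
```

```text
bar 610 mean [0.4619 0.0482 0.1247] mid [0.462  0.0487] z [0.1163 0.1251 0.1313] ang 79.77 len 0.219 wid 0.0827
handle 180 mean [0.5172 0.0392 0.1141] mid [0.5181 0.0437] z [0.1083 0.1149 0.12  ] ang 79.49 len 0.11 wid 0.0147
sad 85 mean [0.4811 0.3703 0.0486] mid [0.48   0.3708] z [0.0304 0.0503 0.0607] ang 156.4 len 0.0483 wid 0.0151
sad 80 mean [0.4253 0.2413 0.0478] mid [0.4243 0.2417] z [0.0306 0.0498 0.0596] ang 156.57 len 0.0518 wid 0.0197
plate 1538 mean [0.4531 0.312  0.0099] mid [0.4505 0.3033] z [0.0063 0.0096 0.0148] ang 73.53 len 0.276 wid 0.2226
rest all 1852 mean [0.4531 0.311  0.0147] mid [0.4506 0.3038] z [0.0063 0.0104 0.0501] ang 71.42 len 0.2793 wid 0.2275
binback 174 mean [ 0.8723 -0.0247  0.1253] mid [ 0.872  -0.0266] z [0.1202 0.1252 0.1305] ang 79.5 len 0.2423 wid 0.0091
base 2048 mean [0.5055 0.0386 0.0122] mid [0.5072 0.0517] z [0.0085 0.0122 0.0156] ang 82.85 len 0.3301 wid 0.3139
hammer 901 mean [0.4522 0.5172 0.0242] mid [0.44   0.5146] z [0.0156 0.0245 0.0311] ang -168.08 len 0.2604 wid 0.1084
jar 587 mean [0.6932 0.3191 0.0965] mid [0.6945 0.3238] z [0.0458 0.108  0.1147] ang 74.53 len 0.0692 wid 0.0697
270 226 [0.49  0.141 0.138] 280 230 [0.479 0.114 0.133] 290 231 [0.475 0.086 0.13 ] 300 236 [0.461 0.058 0.132] 310 234 [0.466 0.031 0.128] 320 239 [0.452 0.003 0.128] 330 242 [ 0.443 -0.025  0.131] 340 238 [ 0.454 -0.053  0.136]
```

```bash
python3 - <<'E'
import cv2
a=cv2.imread('pics/top0.png')[195:270,180:360]
cv2.imwrite('pics/crop1.png',cv2.resize(a,None,fx=4.4,fy=4.4,interpolation=cv2.INTER_NEAREST))
E
```

```text
(no output)
```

View pics/crop1.png

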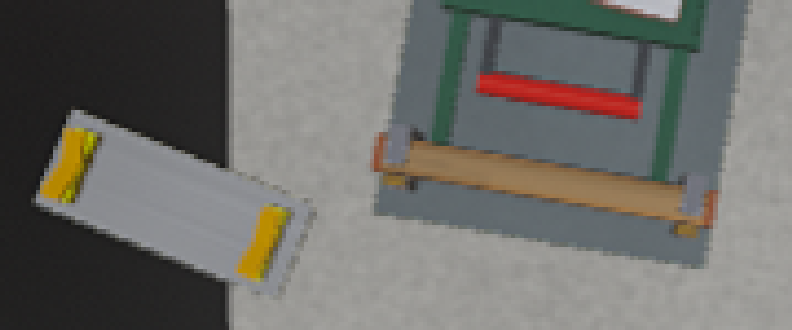

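The crop confirms the bar in its clips: copper ends at (380,152) and (710,208), brass jaws in front of it, and the red handle behind. The sizes check out: bar 0.219 m, saddles 0.1406 m apart, handle 56 mm behind. That gives bar centre ≈ (0.462, 0.0485) at yaw −10.4°, and rest ≈ (0.453, 0.306) with its y axis at 66.6°.

Request:
drive_tool(commands=[[[-0.031,-0.0326,0.003],0,0.5],[[-0.031,-0.0326,0.003],0,0.5],[[-0.031,-0.0326,0.003],0,0.5],[[-0.031,-0.0326,0.003],0,0.5],[[-0.031,-0.0326,0.003],0,0.5],[[-0.031,-0.0326,0.003],0,0.5],[[-0.031,-0.0326,0.003],0,0.5],[[-0.031,-0.0326,0.003],0,0.5],[[-0.031,-0.0326,0.003],0,0.5],[[-0.031,-0.0326,0.003],0,0.5],[[-0.031,-0.0326,0.003],0,0.5],[[-0.031,-0.0326,0.003],0,0.5],[[-0.031,-0.0326,0.003],0,0.5],[[-0.031,-0.0326,0.003],0,0.5],[[0,0,0],8.5,0.5],[[0,0,0],8.5,0.5],[[0,0,0],8.5,0.5],[[0,0,0],8.5,0.5],[[0,0,0],8.5,0.5],[[0,0,0],8.5,0.5]], force=25)

```text
time: 2.1
ee_pos: [0.4629, 0.0487, 0.3625]
eef_rot: [-180.0, -0.0, 113.4]
wrist_force: [-0.7, 0.5, -0.6]
opening: 0.0452
gripper_force: 0.0
```

Request:
drive_tool(commands=[[[0,0,0],8.5,0.5],[[0,0,0],8.5,0.5],[[0,0,0],8.5,0.5],[[0,0,0],8.5,0.5],[[0,0,0],0,0.5],[[0,0,0],0,0.5]])

```text
time: 2.7
ee_pos: [0.463, 0.0487, 0.3626]
eef_rot: [-180.0, 0.0, 80.0]
wrist_force: [0.2, -0.1, 1.1]
opening: 0.0456
gripper_force: 0.0
```

Request:
drive_tool(commands=[[[0,-0.001,0.02],0.4,0.5],[[0,-0.001,0.02],0,0.5],[[0,0,0.02],0,0.5],[[0,0,0.0155],0,0.5],[[0,0,0],0,0.5],[[0,0,0],0,0.0],[[0,0,0],0,0.0],[[0,0,0],0,0.0],[[0,0,0],0,0.0],[[0,0,0],0,0.0],[[0,0,0],0,0.0]], force=10)

```text
time: 3.8
ee_pos: [0.4617, 0.049, 0.2879]
eef_rot: [179.9, -0.0, 79.4]
wrist_force: [2.3, -2.5, 8.2]
opening: 0.0235
gripper_force: 10.0
```

Request:
drive_tool(commands=[[[0,0,-0.0003],0,0.0],[[0,0,0],0,0.0],[[0,-0.003,0],0,0.0],[[0,-0.003,0],0,0.0],[[0,-0.003,0],0,0.0],[[0,-0.003,0],0,0.0]], force=35)

```text
time: 4.4
ee_pos: [0.4507, 0.0511, 0.2881]
eef_rot: [179.7, -0.0, 79.4]
wrist_force: [12.2, -2.9, -1.9]
opening: 0.0232
gripper_force: 35.0
```

Request:
drive_tool(commands=[[[0,-0.003,0],0,0.0],[[0,-0.003,0],0,0.0],[[0,-0.003,0],0,0.0],[[0,-0.004,0],0,0.0],[[0,-0.004,0],0,0.0],[[0,-0.005,0],0,0.0],[[0,-0.005,0],0,0.0],[[0,-0.006,0],0,0.0],[[0,-0.007,0],0,0.0],[[0,-0.01,0],0,0.0],[[0,-0.01,0],0,0.0],[[0,0,0],0,0.0],[[0,0,0],0,0.0]])

```text
time: 5.7
ee_pos: [0.3902, 0.0624, 0.2876]
eef_rot: [180.0, -0.0, 79.4]
wrist_force: [0.2, -0.2, -1.4]
opening: 0.0231
gripper_force: 35.0
```

```bash
python3 - <<'E'
from h import *
im,d,i=grab('top'); P=world(d,i)
save('top1',cv2.resize(im[180:280,170:370],None,fx=4,fy=4,interpolation=cv2.INTER_NEAREST))
E
```

```text
(no output)
```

View pics/top1.png

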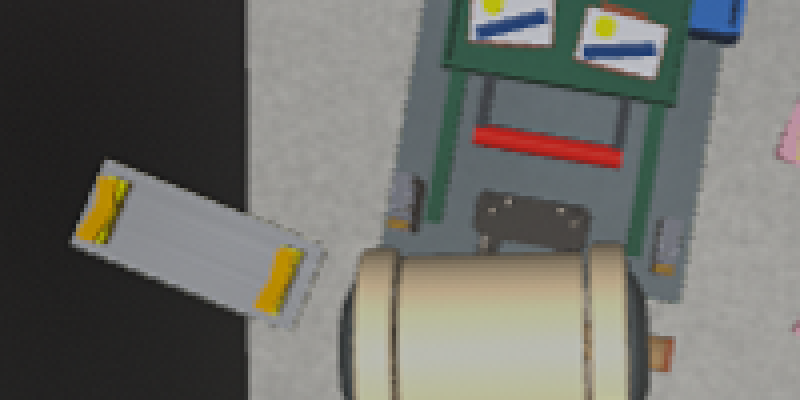

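The picture shows the bar clear of both clips, with its copper end at (660,355) and the jaws upright again. Next I lift it and carry it over the rest.

Request:
drive_tool(commands=[[[0,0,-0.02],0,0.0],[[0,0,-0.03],0,0.0],[[0,0,-0.02],0,0.0],[[0.025,0.0017,0],0,0.0],[[0.04,0.003,0],0,0.0],[[0.04,0.003,0],0,0.0],[[0.04,0.003,0],0,0.0],[[0.04,0.003,0],0,0.0],[[0.04,0.003,0],0,0.0],[[0.026,0.002,0],0,0.0],[[0,0,0],6.4,0.0],[[0,0,0],6.4,0.0],[[0,0,0],0,0.0],[[0,0,0],0,0.0]])

```text
time: 7.15
ee_pos: [0.4552, 0.3055, 0.3574]
eef_rot: [-180.0, 0.0, 66.8]
wrist_force: [-0.1, -0.0, -0.5]
opening: 0.0231
gripper_force: 35.0
```

```bash
python3 - <<'E'
from h import *
im,d,i=grab('scene'); P=world(d,i)
save('sc1',cv2.resize(im[90:240,310:470],None,fx=4,fy=4,interpolation=cv2.INTER_NEAREST))
np.savez('/tmp/sc1',im=im,P=P)
E
```

```text
(no output)
```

View pics/sc1.png

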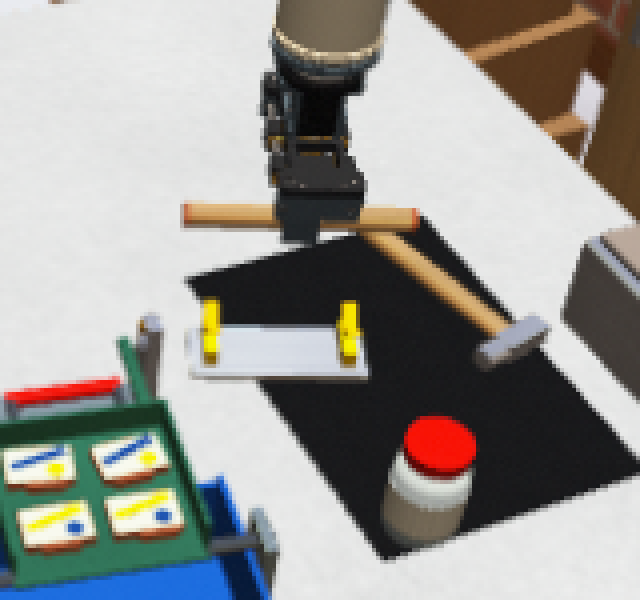

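The scene crop shows the bar held level above the rest, its ends at (183,213) and (418,218), with the saddles at (210,330) and (348,335). I'll cross-check bar and saddle positions by depth.

```bash
python3 - <<'E'
from h import *
z=np.load('/tmp/sc1.npz'); P=z['P']; im=z['im'].astype(int); r,g,b=im[...,0],im[...,1],im[...,2]
m=(r>b+40)&(g<r-20)&(P[...,2]>.15)&(P[...,2]<.23)&(P[...,1]>.15)&(P[...,1]<.45)&(P[...,0]<.56)
p=P[m]; c=p.mean(0); q=p-c; U,S,V=np.linalg.svd(q,full_matrices=False); a=V[0]; t=q@a
print('bar',len(p),c.round(4),a.round(4),np.degrees(np.arctan2(a[1],a[0])),'mid',(c+a*(t.max()+t.min())/2).round(4),np.ptp(t), 'zmax',np.percentile(p[:,2],98))
Y=(r>150)&(g>120)&(b<90)&(P[...,2]>.015)&(P[...,2]<.075)&(P[...,0]<.56)
for s in((P[...,1]>.2)&(P[...,1]<.3),(P[...,1]>.32)&(P[...,1]<.44)):
    p=P[Y&s]; print('sad',len(p),p.mean(0).round(4),p.min(0).round(4),p.max(0).round(4))
E
```

```text
bar 772 [-0.3524  0.2761  0.1905] [ 0.9994  0.0352 -0.    ] 2.0173590011332814 mid [-0.0948  0.2852  0.1905] 1.2216376890622476 zmax 0.22806505137239844
sad 39 [0.4306 0.239  0.0416] [0.41   0.2263 0.0234] [0.4533 0.2509 0.0559]
sad 52 [0.4813 0.3691 0.0415] [0.4617 0.3553 0.0248] [0.5043 0.3822 0.0579]
```

Request:
drive_tool(commands=[[[0,0,0.03],0,0.0],[[0,0,0.03],0,0.0],[[0,0,0.03],0,0.0],[[0,0,0.02],0,0.0],[[0,0,0.01],0,0.0],[[0,0,0.004],0,0.0],[[0,0,0],0,0.0],[[0,0,0],0,0.0]])

```text
time: 8.0
ee_pos: [0.4553, 0.3057, 0.2344]
eef_rot: [179.9, -0.1, 66.6]
wrist_force: [-1.4, 0.7, -1.6]
opening: 0.0236
gripper_force: 35.0
```

Request:
drive_tool(commands=[[[0,0,0.002],0,0.0],[[0,0,0.002],0,0.0],[[0,0,0],0,0.0],[[0,0,0],0,0.0]])

```text
time: 8.4
ee_pos: [0.4551, 0.3057, 0.2298]
eef_rot: [180.0, -0.0, 66.6]
wrist_force: [-1.8, 1.0, 2.7]
opening: 0.0231
gripper_force: 35.0
```

Request:
drive_tool(commands=[[[0,0,0.001],0,0.0],[[0,0,0],0,0.0],[[0,0,0],0,0.4],[[0,0,0],0,0.5],[[0,0,0],0,0.5],[[0,0,0],0,0.5],[[0,0,-0.01],0,0.5],[[0,0,-0.03],0,0.5],[[0,0,-0.04],0,0.5],[[0,0,-0.04],0,0.5],[[0,0,-0.04],0,0.5],[[0,0,0],0,0.5],[[0,0,0],0,0.5]], force=10)

```text
time: 9.7
ee_pos: [0.4549, 0.3055, 0.3899]
eef_rot: [179.9, -0.1, 66.6]
wrist_force: [-0.1, -0.1, -0.3]
opening: 0.0456
gripper_force: 0.0
```

```bash
python3 - <<'E'
from h import *
im,d,i=grab('scene'); P=world(d,i); im2=im.astype(int); r,g,b=im2[...,0],im2[...,1],im2[...,2]
save('sc2',cv2.resize(im[90:240,310:470],None,fx=4,fy=4,interpolation=cv2.INTER_NEAREST))
m=(r>b+40)&(g<r-20)&(P[...,2]>.035)&(P[...,2]<.08)&(P[...,1]>.15)&(P[...,1]<.45)&(P[...,0]<.52)&(P[...,0]>.38)
m&=~((r>150)&(g>120)&(b<80))
p=P[m]; c=p.mean(0); q=p-c; a=np.linalg.svd(q,full_matrices=False)[2][0]; t=q@a
print(len(p),c,a,np.degrees(np.arctan2(a[1],a[0])),np.ptp(t),'mid',c+a*(t.max()+t.min())/2,np.percentile(p[:,2],[2,98]))
E
```

```text
281 [0.46082919 0.30531397 0.0614357 ] [ 0.39089485  0.92041954 -0.00539296] 66.9894553054779 0.2218157783203592 mid [0.46065614 0.30490651 0.06143808] [0.04913547 0.06911269]
```

View pics/sc2.png

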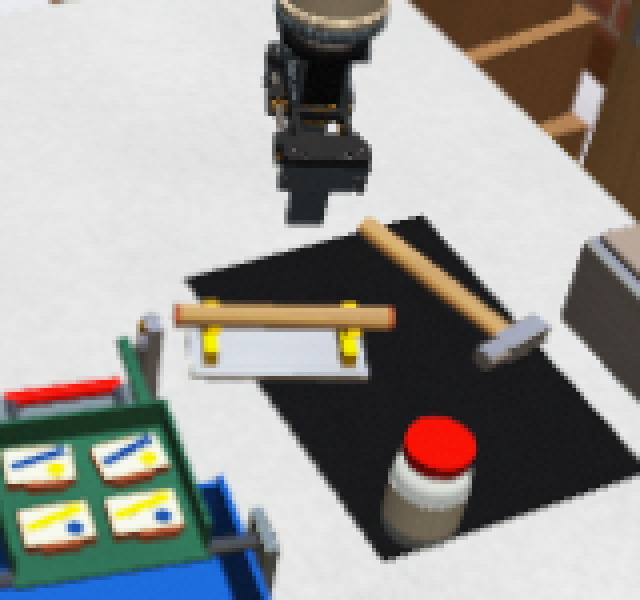

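The crop shows the bar lying in both saddles, level, from (175,315) to (393,318). It measures 0.2218 m long at 67.0°, with its top at about 0.068 m, which puts the centre near 0.056 m. Next is the handle.

Request:
drive_tool(commands=[[[0,0,0],-6.45,0.45],[[0,0,0],-6.45,0.45],[[-0.0359,0.0157,0],0,0.45],[[-0.0359,0.0157,0],0,0.45],[[-0.0359,0.0157,0],0,0.45],[[-0.0359,0.0157,0],0,0.45],[[-0.0359,0.0157,0],0,0.45],[[-0.0359,0.0157,0],0,0.45],[[-0.0359,0.0157,0],0,0.45],[[0,0,0.02],0,0.45],[[0,0,0.01],0,0.45],[[0,0,0],0,0.45],[[0,0,0],0,0.45]], force=8)

```text
time: 11.05
ee_pos: [0.5169, 0.0391, 0.3582]
eef_rot: [-179.9, 0.0, 79.5]
wrist_force: [0.5, -0.9, -0.3]
opening: 0.0413
gripper_force: 0.0
```

Request:
drive_tool(commands=[[[0,0,0.025],0,0.45],[[0,0,0.025],0,0.45],[[0,0,0.02],0,0.45],[[0,0,0.008],0,0.45],[[0,0,0],0,0.45],[[0,0,0],0,0.0],[[0,0,0],0,0.0],[[0,0,0],0,0.0],[[0,0,0],0,0.0],[[0,0,0],0,0.0],[[0,0,0],0,0.0],[[0,0,0],0,0.0]], force=10)

```text
time: 12.25
ee_pos: [0.5178, 0.0383, 0.2812]
eef_rot: [179.9, -0.0, 79.5]
wrist_force: [3.9, -0.9, 7.2]
opening: 0.0154
gripper_force: 10.0
```

Request:
drive_tool(commands=[[[0,0,0],0,0.0],[[0,0.001,-0.0114],0,0.0],[[0,0.0018,-0.0114],0,0.0],[[0,0.0024,-0.0112],0,0.0],[[0,0,0],0,0.0],[[0,0,0],0,0.0]], force=20)

```text
time: 12.85
ee_pos: [0.523, 0.0373, 0.3148]
eef_rot: [179.9, -0.0, 79.5]
wrist_force: [8.4, -1.6, -6.1]
opening: 0.0154
gripper_force: 20.0
```

Request:
drive_tool(commands=[[[0,0.0038,-0.011],0,0.0],[[0,0.0042,-0.0108],0,0.0],[[0,0.0044,-0.0106],0,0.0],[[0,0.005,-0.0103],0,0.0],[[0,0,0],0,0.0],[[0,0.0056,-0.01],0,0.0],[[0,0.0062,-0.0096],0,0.0],[[0,0.0068,-0.0092],0,0.0],[[0,0,0],0,0.0],[[0,0,0],0,0.0]])

```text
time: 13.85
ee_pos: [0.5564, 0.0311, 0.3863]
eef_rot: [-179.7, 0.0, 79.5]
wrist_force: [-14.6, 3.7, 6.8]
opening: 0.0154
gripper_force: 20.0
```

```bash
python3 - <<'E'
from h import *
im,d,i=grab('scene'); print(manip.get_state()['wrist_force'])
save('sc3',cv2.resize(im[120:320,260:440],None,fx=3,fy=3,interpolation=cv2.INTER_NEAREST))
E
```

```text
[-15.38021051   3.10590812   8.64609383]
```

View pics/sc3.png

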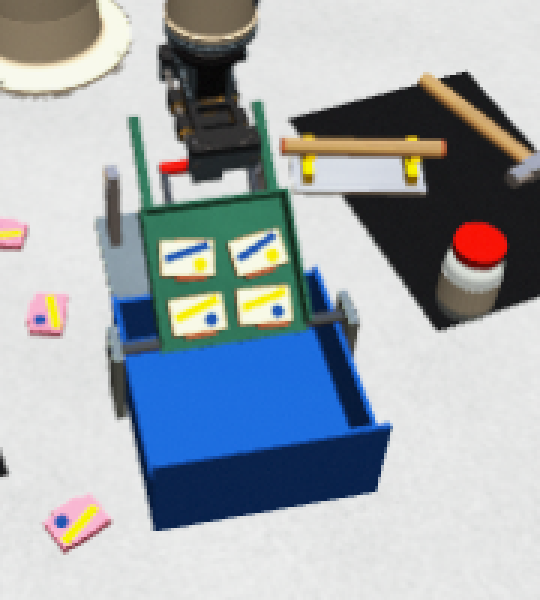

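The tray is at about 0.6 rad with all four pieces still at rest in it, the bar is still in the rest, and the gripper holds the red handle at (200,160). I relieve the radial push by about 1 mm and carry on slowly.

Request:
drive_tool(commands=[[[0,-0.001,-0.0008],0,0.0],[[0,0.0073,-0.0088],0,0.0],[[0,0,0],0,0.0],[[0,0.0078,-0.0084],0,0.0],[[0,0,0],0,0.0],[[0,0.0083,-0.0079],0,0.0],[[0,0,0],0,0.0],[[0,0.0088,-0.0074],0,0.0],[[0,0,0],0,0.0],[[0,0,0],0,0.0]])

```text
time: 14.9
ee_pos: [0.5877, 0.0252, 0.4208]
eef_rot: [-179.9, 0.0, 79.5]
wrist_force: [-16.1, 1.8, 17.4]
opening: 0.0154
gripper_force: 20.0
```

Request:
drive_tool(commands=[[[0,-0.0012,-0.0015],0,0.0],[[0,0.009,-0.0068],0,0.0],[[0,0,0],0,0.0],[[0,0.0094,-0.0063],0,0.0],[[0,0,0],0,0.0],[[0,0.0098,-0.0058],0,0.0],[[0,0,0],0,0.0],[[0,0,0],0,0.0]])

```text
time: 15.7
ee_pos: [0.6148, 0.0202, 0.4403]
eef_rot: [180.0, 0.0, 79.5]
wrist_force: [-5.7, 0.4, 7.3]
opening: 0.0155
gripper_force: 20.0
```

```bash
python3 - <<'E'
from h import *
im,d,i=grab('scene'); print(manip.get_state()['wrist_force'])
save('sc4',cv2.resize(im[120:320,260:440],None,fx=3,fy=3,interpolation=cv2.INTER_NEAREST))
E
```

```text
[-4.7224657   0.26392378  6.19223655]
```

View pics/sc4.png

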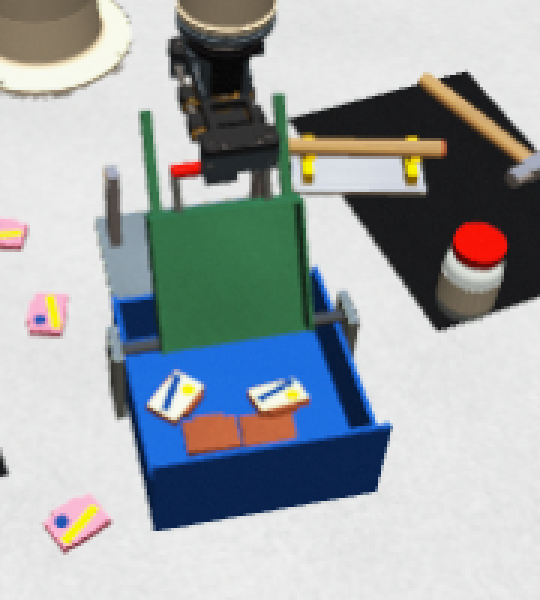

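All four pieces are in the bin at (175,395), (278,395), (213,433) and (270,430), two of them face down, and the tray is empty. Now I lower it.

Request:
drive_tool(commands=[[[0,-0.01,0.0057],0,0.0],[[0,-0.0096,0.0063],0,0.0],[[0,-0.0092,0.0068],0,0.0],[[0,-0.0088,0.0074],0,0.0],[[0,-0.0083,0.0079],0,0.0],[[0,0,0],0,0.0],[[0,0,0],0,0.0]])

```text
time: 16.45
ee_pos: [0.5699, 0.0287, 0.4059]
eef_rot: [-180.0, -0.0, 79.5]
wrist_force: [-1.8, 1.4, -1.3]
opening: 0.0154
gripper_force: 20.0
```

Request:
drive_tool(commands=[[[0,-0.0078,0.0084],0,0.0],[[0,-0.0073,0.0088],0,0.0],[[0,-0.0068,0.0092],0,0.0],[[0,-0.0062,0.0096],0,0.0],[[0,-0.0056,0.01],0,0.0],[[0,-0.005,0.0103],0,0.0],[[0,0,0],0,0.0],[[0,0,0],0,0.0]])

```text
time: 17.25
ee_pos: [0.5318, 0.0358, 0.3486]
eef_rot: [180.0, -0.0, 79.5]
wrist_force: [5.7, 1.4, -4.5]
opening: 0.0154
gripper_force: 20.0
```

Request:
drive_tool(commands=[[[0,-0.004,0.0106],0,0.0],[[0,-0.0037,0.0108],0,0.0],[[0,-0.0031,0.011],0,0.0],[[0,-0.0023,0.0112],0,0.0],[[0,-0.0015,0.0104],0,0.0],[[0,-0.0007,0.006],0,0.0],[[0,-0.0002,0.003],0,0.0],[[0,0,0],0,0.0],[[0,0,0],0,0.0]])

```text
time: 18.15
ee_pos: [0.5175, 0.0384, 0.2869]
eef_rot: [179.8, -0.0, 79.5]
wrist_force: [7.2, -0.1, 7.9]
opening: 0.0152
gripper_force: 20.0
```

Request:
drive_tool(commands=[[[0,0.0005,0.001],0,0.0],[[0,0,0.001],0,0.0],[[0,0,0],0,0.0],[[0,0,0],0,0.0]], force=10)

```text
time: 18.55
ee_pos: [0.5176, 0.0383, 0.2849]
eef_rot: [179.8, -0.0, 79.5]
wrist_force: [3.7, -0.8, 11.9]
opening: 0.016
gripper_force: 10.0
```

```bash
python3 - <<'E'
from h import *
def fit(im,P):
    r,g,b=[im[...,k].astype(int) for k in range(3)]
    o=np.array([.462,.0487]); c,s=np.cos(np.radians(-10.5)),np.sin(np.radians(-10.5))
    x=(P[...,0]-o[0])*c+(P[...,1]-o[1])*s; y=-(P[...,0]-o[0])*s+(P[...,1]-o[1])*c
    m=(g>r+15)&(g>b+5)&(x>.14)&(x<.24)&(abs(y)<.06)&(P[...,2]<.2)&(P[...,2]>.06)
    A=np.c_[x[m],y[m],np.ones(m.sum())]; k=np.linalg.lstsq(A,P[...,2][m],rcond=None)[0]
    res=P[...,2][m]-A@k; ok=abs(res)<.006; k=np.linalg.lstsq(A[ok],P[...,2][m][ok],rcond=None)[0]
    print(m.sum(),'theta',-np.arctan(k[0]).round(4),'z at .19',(k[0]*.19+k[2]).round(4))
im,d,i=grab('scene'); fit(im,world(d,i))
im,d,i=grab('top'); fit(im,world(d,i))
E
```

```text
776 theta -0.0032 z at .19 0.0963
1194 theta 0.0065 z at .19 0.0977
```

Request:
drive_tool(commands=[[[0,0,0],0,0.3],[[0,0,0],0,0.45],[[0,0,0],0,0.45],[[0,0,0],0,0.45],[[0,0,-0.01],0,0.45],[[0,0,-0.03],0,0.45],[[0,0,-0.04],0,0.45],[[0,0,-0.04],0,0.45],[[0,-0.03,-0.03],0,0.45],[[0,-0.03,0],0,0.45],[[0,-0.03,0],0,0.45],[[0,0,0],0,0.45],[[0,0,0],0,0.45]])

```text
time: 19.95
ee_pos: [0.4282, 0.055, 0.4351]
eef_rot: [179.9, -0.0, 79.5]
wrist_force: [-0.1, -0.0, -0.1]
opening: 0.0406
gripper_force: 0.0
```

```bash
python3 - <<'E'
from h import *
im,d,i=grab('top'); P=world(d,i); save('top2',im); manip.get_state()
r,g,b=[im[...,k].astype(int) for k in range(3)]
o=np.array([.462,.0487]); c,s=np.cos(np.radians(-10.5)),np.sin(np.radians(-10.5))
x=(P[...,0]-o[0])*c+(P[...,1]-o[1])*s; y=-(P[...,0]-o[0])*s+(P[...,1]-o[1])*c
h=(x>.03)&(x<.08)&(abs(y)<.04)&(r>120)&(g<70); print('handle',h.sum(),x[h].mean(),np.percentile(P[...,2][h],95))
k=(x>.25)&(x<.40)&(abs(y)<.11)&((r>100)); print('shards',k.sum(),x[k].min(),x[k].max(),y[k].min(),y[k].max(),np.percentile(P[...,2][k],[5,50,99]))
E
```

```text
handle 7 0.05382340389693306 0.3663587470777861
shards 785 0.2519919720146511 0.3490897068149836 -0.09985124476655202 0.08216362604742238 [0.011138   0.01820436 0.09230997]
```

View pics/top2.png

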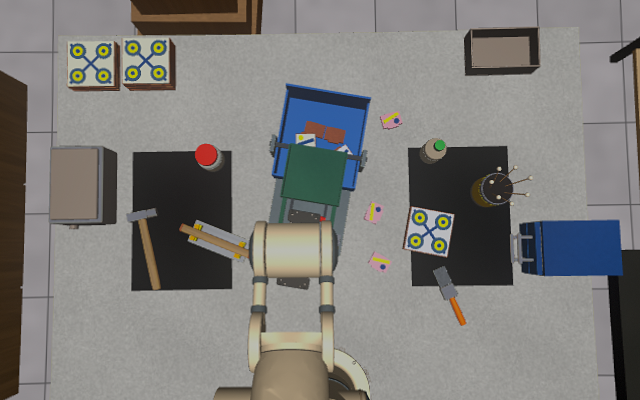

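The final top view shows the four pieces in the bin at around (325,135), lying at about 18 mm height, and the flat, empty tray at (313,175). The bar is in the rest at (215,240), the bystanders haven't moved, and the gripper is clear, so I'm handing in.

```bash
python3 -c "
from workcell import manip
print(manip.job_done())"
```

```text
the job is handed in; nothing more can be done
None
```

The job is handed in at about 20 s of robot time, with no verdict shown: at the last check the bar lay in the V rest, all four tile pieces were in the blue bin, the tray was down flat, nothing else had moved and the gripper was clear.

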